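# Gauge the depth of a heater well

### The arm

A 6-joint arm with a two-finger parallel gripper is mounted at the origin on the work surface. World frame = base frame: x ahead of the robot, y to its left, z up, the work surface at z = 0. Lengths are in m, angles in rad, forces in N, time in s.
With the tool pointing down it reaches from about 0.275 to 0.775 m from the base axis. Payload 14.6 kg.
Tool frame: the origin (TCP) lies at the very end of the fingers, on their centre line; the grasp point (between the pads) lies 19 mm behind it; z points along the fingers, y is the line along which they close (so a half turn about z gives the same grasp; the last joint's range is limited). The gripper opens to 85 mm and grips with 20 to 120 N. Pads are 22 mm wide; open, the fingers measure 114 mm over their backs; the gripper's body (76 mm by 85 mm) begins 54 mm behind the grasp point. The pads swing forward as they close: fully open they stand 13 mm farther back than shut.
Start: joints at [-1.45, 0.263, -0.048, 1.259, 0, 1.415], TCP at [0.143, -0.505, 0.231] pointing down, gripper open.
Joint ranges: [-2.65, 2.65], [-0.89, 1.7], [-1.18, 1.37], [-2.13, 2.11], [-1.35, 1.29], [-3.14, 3.14]. Speed limits (rad/s): [1.89, 1.89, 2.57, 2.79, 3.14, 3.14].

### API

Orientations are given as a unit quaternion [w, x, y, z].
In Python, from station import robot, viewer gives the robot as it stands.
- The arm moves only by the shell command python3 -m pendant 'ROWS' [FORCE]. ROWS is JSON, a list of rows, each a list of 3 entries, a list of its own where there are three numbers: the turn, a rotation vector about the tool's x, y, z in rad, then the shift along the tool's x, y, z in cm, then the opening, from 0 (shut) to 1 (fully open). In form: [[[ax, ay, az], [tx, ty, tz], jaw], ...]. A call has 1 to 5 rows; each row is the pose to reach, as a shift and turn from the pose commanded when the call began, along the tool's axes at that moment; what a row does not reach only later rows make up. A row lasts 1/12 s, in which the tool goes at most 41.7 mm and 7.16 degrees, less where a joint would pass 70% of its speed; a pose out of reach is approached as far as the arm can. A call with a gripper value outside its range is refused whole. The fingers move at their own pace and stop on an object; FORCE is the grip in N (left out, the last holds). Time passes only in rows, so rows that repeat a pose let the fingers close. It gives the time, the measured TCP pose, the force, the opening and the grip force at its end, in the units of the state.
- robot.get_state(): the state, without advancing time (a new reading comes with each control period).
- viewer.camera(name): name is "side" or "top"; returns the picture (400x640x3 uint8, red, green, blue); there is no depth.
- viewer.camera_info(name): a dict with "K" (3x3 intrinsics, pixels), "R" (3x3) and "t" (3): a world point X has camera coordinates R X + t. Camera axes: x right, y down, z forward; pixel columns grow to the right and rows downward; lengths in m; the calibration is good to about 2 mm. A picture is of the moment at which its call begins. camera_info takes no time and is no camera call.
- robot.sign_off(): hands the job in; it is judged then, once.
The state is a dict: "clock": time; "joint_positions": joint angles; "qd": joint speeds; "tau": joint torques, N m; "tcp_pos": TCP position; "tcp_rot": TCP orientation; "wrist_force": force on the tool from outside, world axes, zero at the start; "wrist_torque": the same for the moment, N m; "opening": finger opening in m; "grip_force": force on a finger pad.
Only numpy, scipy, OpenCV 4.12 (cv2) and the standard library are available. Lean on these libraries where they do the work, as an engineer would, in place of code of your own. Each camera call takes 0.05 s, during which the arm holds its last target. There are 200 camera calls.

### The job

Take the depth gauge out of its wooden stand and lower it into the well with the orange frame round its mouth. Push it gently down until its tip stands on the rubber at the bottom of the well, without squashing the rubber, so that the red marker ring, left lying on the top of the block, marks the depth, then let go and leave the gauge standing there. Never push with more than 25 N, and do not shove the dish, the jar or the bottle about.

Things in the scene. Friction and masses are not known exactly. Their poses are not given: they have to be found in the camera images.
- gauge_grip (a point): depth gauge, 0.09 kg, 150 mm long: steel rod 12 mm in diameter, a round blue grip (26 mm in diameter, 48 mm long) at its upper end. Point: centre of the blue grip, 126 mm above the tip, 24 mm below the top end; z up along the gauge. It starts upright in a 22 mm deep hole of its stand (tip 18 mm above the bench), lifts straight out, and may be gripped at any yaw
- gauge_tip (a point): centre of the flat lower end (tip) of the gauge's rod, whose edge is chamfered; z points up along the gauge
- marker_under (a point): red marker ring, 30 mm in diameter, 10 mm high, held by friction round the gauge's rod; point: centre of its underside, on the rod's axis. Starts 23 to 30 mm above the tip. Wider than a well's mouth, so the block's top holds it back as the rod goes down. Sliding it takes about 5 N, more than the gauge's weight: the gauge does not sink by itself
- marker (a joint): how far the marker ring has slid up the rod, m; its underside is 23.5 mm above the tip at 0, and it can go to 0.065
- frame: flat orange square frame, 52 x 52 mm outside, 38 x 38 mm inside and 4 mm thick, lying fixed on top of one block of the heater, around the well to be gauged; origin: centre of its underside, on the well's axis at the height of the block's flat top and of the well's mouth (95 mm above the bench). The two other blocks carry grey frames
- block_a: first heater block: fixed aluminium block, 52 x 52 mm, flat top 95 mm above the bench, one round upright blind well, 14.5 mm wide, in the centre of its top (mouth chamfered 3 mm). The well's depth to its bottom is unknown, 35 to 80 mm, differs between blocks and must be felt; on its bottom lies a flat rubber cushion. Origin: centre of the underside, 85 mm below the top; z up. Which block stands where varies
- block_b: second heater block: made as the first, with another well depth. The rubber cushion that forms the bottom of every well stands still under up to 8 N and then gives 1 mm for every 3 N more; it springs back when let go, lifting gauge and ring together, so a tip pressed hard into it leaves the ring too high
- block_c: third heater block: made as the first two, with another well depth
- heater: cream tube heater case, 130 x 240 mm and 62 mm high, fixed, in which the three blocks stand in a row along its y axis, 70 mm apart; origin: centre of its underside
- stand: fixed square wooden stand of the gauge, 75 x 75 x 40 mm high, blind hole in the centre of its top; origin: centre of its underside
- dish_center (a point): empty shallow glass dish, 90 mm in diameter, 18 mm high; bystander; point at its centre, half-way up
- jar_center (a point): amber glass jar, 56 mm in diameter, 75 mm high; bystander; point at its centre, half-way up
- flask_center (a point): white bottle with red cap, 66 mm in diameter, 150 mm high; bystander; point at its centre, half-way up
Things that resemble listed ones, but are neither listed nor needed, are in the scene too. There is more than one size of the part that bears gauge_grip; the job needs the largest.

How it is judged:
On the way, in this order (a step that is already met when the one before it is completed fails the run):
1. the gauge is lifted out of its stand (height (world z) of gauge_tip above 0.06 m), for 0.1 s.
2. the gauge's tip is on the bottom of the orange-framed well with the marker ring lying on the block's top (((horizontal distance between frame and block_a below 0.02 m and horizontal distance between gauge_tip and block_a below 0.006 m and z of gauge_tip in the frame of block_a below 0.045 m and z of marker_under in the frame of block_a between 0.083 and 0.087 m) or (horizontal distance between frame and block_b below 0.02 m and horizontal distance between gauge_tip and block_b below 0.006 m and z of gauge_tip in the frame of block_b below 0.031 m and z of marker_under in the frame of block_b between 0.083 and 0.087 m) or (horizontal distance between frame and block_c below 0.02 m and horizontal distance between gauge_tip and block_c below 0.006 m and z of gauge_tip in the frame of block_c below 0.017 m and z of marker_under in the frame of block_c between 0.083 and 0.087 m))), for 0.2 s.
At the end, for the whole second after the job is handed in: the gauge stands, released and at rest, in the well framed in orange: its tip on that well's axis within 6 mm and no more than 2 mm above the well's (unpressed) bottom, the gauge upright within 0.15 rad, the underside of the marker ring within 2 mm of the height of the block's top (((horizontal distance between frame and block_a below 0.02 m and horizontal distance between gauge_tip and block_a below 0.006 m and z of gauge_tip in the frame of block_a below 0.045 m and z of marker_under in the frame of block_a between 0.083 and 0.087 m) or (horizontal distance between frame and block_b below 0.02 m and horizontal distance between gauge_tip and block_b below 0.006 m and z of gauge_tip in the frame of block_b below 0.031 m and z of marker_under in the frame of block_b between 0.083 and 0.087 m) or (horizontal distance between frame and block_c below 0.02 m and horizontal distance between gauge_tip and block_c below 0.006 m and z of gauge_tip in the frame of block_c below 0.017 m and z of marker_under in the frame of block_c between 0.083 and 0.087 m)) and angle between gauge_tip's own z axis and vertical below 0.15 rad and linear speed of gauge below 0.02 m/s); the robot touches nothing.
It fails at once if the gauge presses on a heater block with more than 25 N (contact force between gauge and block_a above 25 N or contact force between gauge and block_b above 25 N or contact force between gauge and block_c above 25 N).
It fails at once if the dish, the jar or the bottle is moved by more than 20 mm (distance of any of dish_center, jar_center, flask_center from where it was at the start of the episode above 0.02 m).
It also fails if it takes over 59 s, if anything falls off the work surface, if the arm or the gripper's body presses on something with over 40 N, if the wrist force passes 120 N, or if a joint passes its speed limit or range.

## Working session

There is one attempt and no reset: what is moved stays moved. The work goes in short steps, Python scripts to look and compute and a shell command to move; the robot and the scene stay as the last step left them, time stands still between calls to the robot, and variables do not carry over. Pictures are saved under pics/ and viewed, at most 10 in all, crops included, and the job is handed in when it is done.

```bash
mkdir -p pics; python3 - <<'E'
from station import robot, viewer
import cv2
for n in("top","side"):
    cv2.imwrite(f"pics/{n}0.png",cv2.cvtColor(viewer.camera(n),cv2.COLOR_RGB2BGR))
    i=viewer.camera_info(n);print(n,i)
s=robot.get_state();print(s)
E
```

```text
top {'K': array([[401.47046164,   0.        , 314.74010885],
       [  0.        , 401.47046164, 198.46853076],
       [  0.        ,   0.        ,   1.        ]]), 'R': array([[-0.02325764, -0.99905372,  0.03675261],
       [-0.99268673,  0.01872222, -0.11925825],
       [ 0.11845731, -0.03925749, -0.9921828 ]]), 't': array([-0.02497196,  0.55518565,  1.01615982])}
side {'K': array([[375.10088648,   0.        , 314.16717779],
       [  0.        , 375.10088648, 202.79749442],
       [  0.        ,   0.        ,   1.        ]]), 'R': array([[ 0.92472961, -0.38005373,  0.02084035],
       [-0.23621422, -0.61595628, -0.75153223],
       [ 0.29845937,  0.69004132, -0.65936711]]), 't': array([-0.50561091,  0.19873587,  0.6881273 ])}
{'clock': 0.1, 'joint_positions': array([-1.45032159e+00,  2.63468279e-01, -4.88411446e-02,  1.25943755e+00,
        7.54529841e-06,  1.41550325e+00]), 'qd': array([-0.00010335, -0.00089951,  0.00293662,  0.00144318,  0.00051086,
       -0.00018698]), 'tau': array([ 3.86242682e-03, -6.38571525e+01,  3.85067546e+01,  9.94806265e-03,
       -1.17703312e-04,  1.08761051e-05]), 'tcp_pos': array([ 0.14292046, -0.50491426,  0.2308886 ]), 'tcp_rot': array([-4.75186526e-04,  9.90508954e-01,  1.37447396e-01,  1.20466583e-05]), 'wrist_force': array([ 0.9311433 , -0.02176738,  0.497204  ]), 'wrist_torque': array([ 0.01488116, -0.0031967 , -0.00163306]), 'grip_force': 0.0, 'opening': 0.0854653876851459}
```

View pics/top0.png

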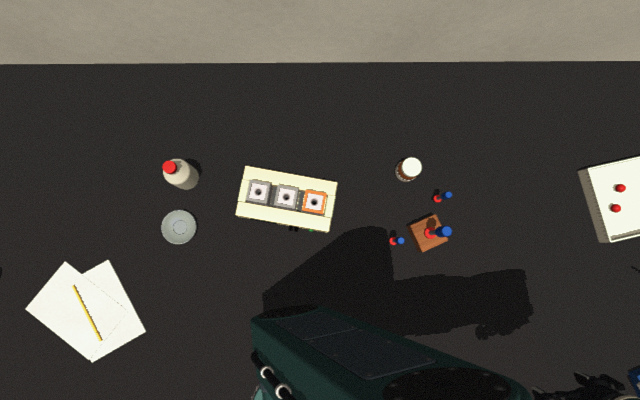

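View pics/side0.png

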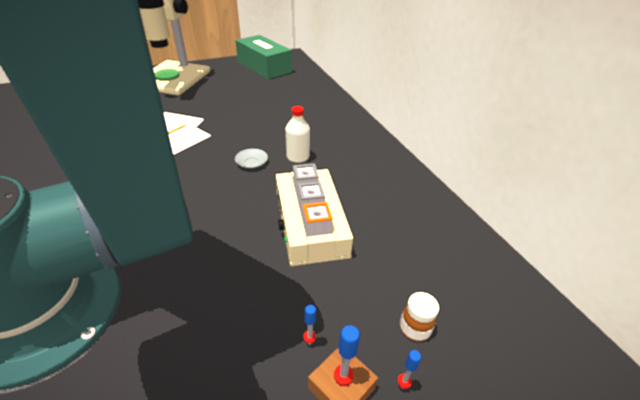

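The top view has three blue-gripped gauges: a large one in the wooden stand with its grip at (446,231), and two small ones at (400,240) and (448,196). The one in the stand fits, being the largest and standing in the stand. The orange frame is at top (314,202) and side (318,213). I'll confirm in one enlarged crop.

```bash
python3 - <<'E'
import cv2,numpy as np
t=cv2.imread("pics/top0.png");s=cv2.imread("pics/side0.png")
def c(im,x,y,w,h,z): return cv2.resize(im[y:y+h,x:x+w],None,fx=z,fy=z,interpolation=cv2.INTER_CUBIC)
a=np.hstack([c(t,385,185,80,60,5),c(t,285,175,80,60,5)])
b=np.hstack([c(s,300,310,130,90,3)[:, :390],c(s,290,185,66,45,6)[:270,:396]])
b=cv2.copyMakeBorder(b,0,0,0,800-b.shape[1],cv2.BORDER_CONSTANT)
cv2.imwrite("pics/crop1.png",np.vstack([a,b]))
E
```

```text
(no output)
```

View pics/crop1.png

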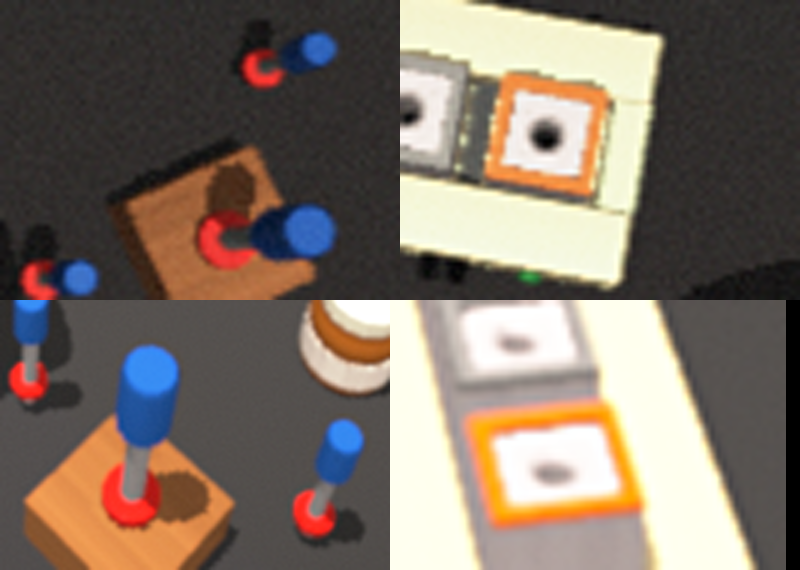

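The crop confirms it: the stand's gauge is clearly larger than the other two. Its grip's top disc is at top (446.6,231.0) and side (349.7,333.0). The well mouth is at top (313.6,201.8) and side (317.2,213.7).

```bash
cat > h.py <<'E'
import numpy as np
from scipy.optimize import least_squares
from scipy.spatial.transform import Rotation as Ro
from station import robot, viewer
C={n:viewer.camera_info(n) for n in("top","side")}
def proj(n,X):
    c=C[n]; p=c["K"]@(c["R"]@np.asarray(X,float)+c["t"]); return p[:2]/p[2]
def plane(n,px,z):
    c=C[n]; d=c["R"].T@np.linalg.solve(c["K"],[*px,1]); o=-c["R"].T@c["t"]
    return o+d*(z-o[2])/d[2]
def tri(a,b):
    r=least_squares(lambda X:np.r_[proj("top",X)-a,proj("side",X)-b],[.4,0,.1]); return r.x,r.fun
def rot():
    q=robot.get_state()["tcp_rot"]; return Ro.from_quat(np.r_[q[1:],q[0]])
E
python3 - <<'E'
from h import *
np.set_printoptions(precision=4,suppress=True)
G=((446.6,231.),(349.7,333.));W=((313.6,201.8),(317.2,213.7));F=((314.7,201.6),(316.7,212.0))
for nm,z,(a,b) in(("grip",.168,G),("well",.095,W),("frame",.099,F)):
    print(nm,plane("top",a,z),plane("side",b,z),*tri(a,b))
# marker ring top centre pixels, bystanders
print("dish",plane("top",(179,227),.009),"jar",plane("top",(411,167),.075),"bottle",plane("top",(169,167),.15))
print("small",plane("top",(400,240),.1),plane("top",(448,195),.1))
print("stand corners",[plane("top",p,.04)[:2] for p in((410,226),(436,215),(448,239))])
print("heater far/near corners",[plane("top",p,.062)[:2] for p in((245,167),(337,182),(330,232),(236,214))])
print(rot().as_matrix(), np.degrees(rot().as_rotvec()))
E
```

```text
grip [ 0.458  -0.3309  0.168 ] [ 0.4567 -0.3309  0.168 ] [ 0.4572 -0.3307  0.1674] [-0.1278  0.3847  0.2277 -0.0296]
well [ 0.539  -0.0312  0.095 ] [ 0.5369 -0.0351  0.095 ] [ 0.539  -0.0312  0.091 ] [-0.0602  0.2005  0.1722 -0.0212]
frame [ 0.539  -0.0338  0.099 ] [ 0.5361 -0.034   0.099 ] [ 0.5376 -0.0333  0.0981] [-0.1877  0.6251  0.5363 -0.0659]
dish [0.4889 0.3202 0.009 ] jar [ 0.626  -0.2833  0.075 ] bottle [0.6203 0.3036 0.15  ]
small [ 0.4408 -0.2396  0.1   ] [ 0.549  -0.3651  0.1   ]
stand corners [array([ 0.477 , -0.2826]), array([ 0.5043, -0.3527]), array([ 0.4412, -0.3805])]
heater far/near corners [array([0.6354, 0.1406]), array([ 0.5926, -0.0936]), array([ 0.4653, -0.0721]), array([0.5156, 0.1634])]
[[ 0.9622  0.2723 -0.0001]
 [ 0.2723 -0.9622  0.0009]
 [ 0.0002 -0.0009 -1.    ]] [-178.2377  -24.733    -0.0022]
```

```bash
python3 -m pendant '[[[0,0,0],[4,-1,0],1],[[0,0,0],[8,-2,0],1],[[0,0,0],[12,-3,0],1],[[0,0,0],[16,-4,0],1],[[0,0,0],[20,-5,0],1]]' 40; python3 -m pendant '[[[0,0,0],[4,-0.8,0],1],[[0,0,0],[8,-1.6,0],1],[[0,0,0],[12,-2.4,0],1],[[0,0,0],[15,-3.2,0],1],[[0,0,0],[15,-3.2,0],1]]'; python3 - <<'E'
from h import *
s=robot.get_state();p=s["tcp_pos"];R=rot().as_matrix()
print(p,R,R.T@(np.array([.4572,-.3308,.125])-p)*100)
E
```

```text
clock: 0.52
tcp_pos: [0.3231, -0.4012, 0.2311]
tcp_rot: [-0.0, 0.991, 0.137, -0.0]
wrist_force: [0.9, -1.8, -0.4]
opening: 0.0854
grip_force: 0.0
clock: 0.93
tcp_pos: [0.4611, -0.3281, 0.2306]
tcp_rot: [-0.001, 0.99, 0.14, 0.0]
wrist_force: [0.7, -0.6, -0.5]
opening: 0.0856
grip_force: 0.0
[ 0.46112304 -0.32805558  0.23060126] [[ 9.61051974e-01  2.76367496e-01  3.32356782e-04]
 [ 2.76366918e-01 -9.61051427e-01  1.21701633e-03]
 [ 6.55755717e-04 -1.07776353e-03 -9.99999204e-01]] [-0.45979643  0.16671402 10.55965289]
```

```bash
python3 -m pendant '[[[0,0,0],[0,0,3],1],[[0,0,0],[0,0,5],1],[[0,0,0],[0,0,5],1]]'; python3 - <<'E'
from h import *
import cv2
s=robot.get_state();p=s["tcp_pos"];R=rot().as_matrix()
print(p,R.T@(np.array([.4572,-.3308,.125])-p)*100,s["wrist_force"])
a,b=viewer.camera("top"),viewer.camera("side")
f=lambda im,x,y,w,h:cv2.resize(im[y:y+h,x:x+w],(400,400))
cv2.imwrite("pics/pre.png",cv2.cvtColor(np.hstack([f(a,390,170,100,100),f(b,280,250,150,150)]),cv2.COLOR_RGB2BGR))
E
```

```text
clock: 1.18
tcp_pos: [0.4561, -0.3296, 0.1777]
tcp_rot: [-0.002, 0.99, 0.138, -0.002]
wrist_force: [-0.5, 0.4, -0.6]
opening: 0.0852
grip_force: 0.0
[ 0.45607162 -0.32959179  0.17770169] [0.09101347 0.17274701 5.26914463] [-0.54253615  0.36240522 -0.62124115]
```

View pics/pre.png

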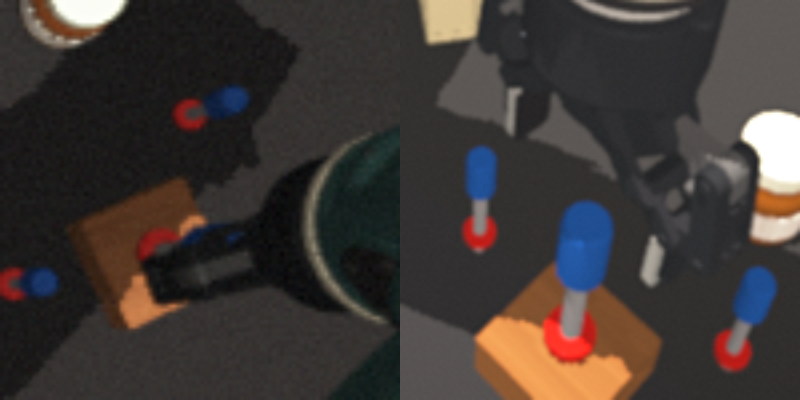

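The side crop shows the pads at (515,130) and (655,280), either side of the grip top at (585,210), so the gripper is centred. I'll descend and close.

```bash
python3 -m pendant '[[[0,0,0],[0.1,0.1,2],1],[[0,0,0],[0.1,0.1,4],1],[[0,0,0],[0.1,0.1,5.3],1],[[0,0,0],[0.1,0.1,5.3],1],[[0,0,0],[0.1,0.1,5.3],1]]'; python3 -m pendant '[[[0,0,0],[0,0,0],0.2],[[0,0,0],[0,0,0],0.2],[[0,0,0],[0,0,0],0.2],[[0,0,0],[0,0,0],0.2],[[0,0,0],[0,0,0],0.2]]' 40
```

```text
clock: 1.7
tcp_pos: [0.4587, -0.3321, 0.1294]
tcp_rot: [0.0, 0.991, 0.137, 0.0]
wrist_force: [0.7, -1.3, 0.1]
opening: 0.0849
grip_force: 0.0
clock: 2.12
tcp_pos: [0.4588, -0.3318, 0.1287]
tcp_rot: [0.0, 0.991, 0.137, 0.0]
wrist_force: [-0.9, 2.7, 6.1]
opening: 0.0255
grip_force: 14.6
```

```bash
python3 -m pendant '[[[0,0,0],[0,0,0],0],[[0,0,0],[0,0,0],0],[[0,0,0],[0,0,-1],0],[[0,0,0],[0,0,-2],0],[[0,0,0],[0,0,-4],0]]' 60;  python3 -m pendant '[[[0,0,0],[0,0,-3],0],[[0,0,0],[0,0,-6],0],[[0,0,0],[0,0,-8],0],[[0,0,0],[0,0,-8],0],[[0,0,0],[0,0,-8],0]]'; python3 - <<'E'
from h import *
import cv2
s=robot.get_state();p=s["tcp_pos"];R=rot().as_matrix()
print(p,R,R.T@(np.array([.538,-.033,p[2]])-p)*100,s["wrist_force"])
b=viewer.camera("side")
cv2.imwrite("pics/lift.png",cv2.cvtColor(cv2.resize(b[200:400,250:450],(600,600)),cv2.COLOR_RGB2BGR))
E
```

```text
clock: 2.53
tcp_pos: [0.4581, -0.3312, 0.1682]
tcp_rot: [-0.001, 0.991, 0.137, -0.001]
wrist_force: [0.3, -0.6, -0.3]
opening: 0.0245
grip_force: 59.0
clock: 2.95
tcp_pos: [0.459, -0.332, 0.2498]
tcp_rot: [0.001, 0.991, 0.137, 0.001]
wrist_force: [-0.3, 0.9, -1.5]
opening: 0.0249
grip_force: 59.1
[ 0.45902721 -0.33203492  0.24975925] [[ 0.96222027  0.272266    0.00183781]
 [ 0.27226922 -0.9622194  -0.00181552]
 [ 0.00127407  0.00224731 -0.99999666]] [ 15.74072249 -26.62355956  -0.03977664] [-0.31735523  0.91548138 -1.47920321]
```

View pics/lift.png

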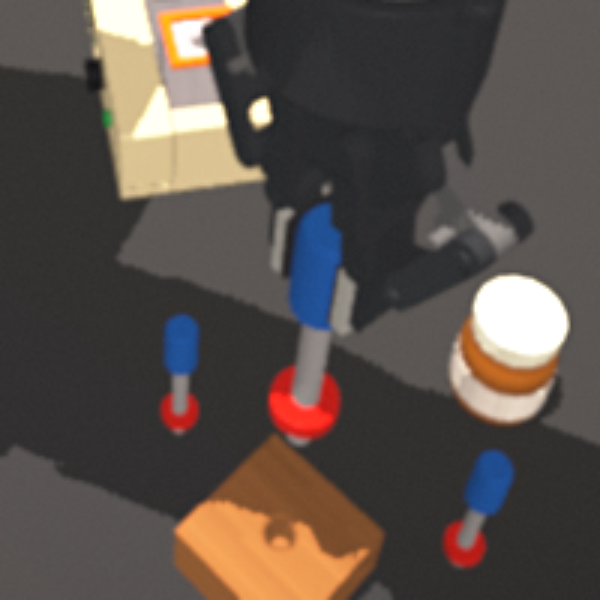

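The gauge is held upright and clear of the stand, tip at about crop (300,440). Now to the well.

```bash
python3 -m pendant '[[[0,0,0],[1,-1.8,0],0],[[0,0,0],[3,-5,0],0],[[0,0,0],[5,-8.2,0],0],[[0,0,0],[7,-11.6,0],0],[[0,0,0],[9,-15,0],0]]'; python3 -m pendant '[[[0,0,0],[2,-3.3,0],0],[[0,0,0],[4,-6.5,0],0],[[0,0,0],[5.7,-9.6,0],0],[[0,0,0],[6.7,-11.6,0],0],[[0,0,0],[6.7,-11.6,0],0]]'; python3 -m pendant '[[[0,0,0],[0,0,1],0],[[0,0,0],[0,0,2],0],[[0,0,0],[0,0,2],0],[[0,0,0],[0,0,2],0]]'; python3 - <<'E'
from h import *
import cv2
s=robot.get_state();p=s["tcp_pos"];R=rot().as_matrix()
print(p,R,R.T@(np.array([.538,-.033,p[2]])-p)*100,s["wrist_force"])
a,b=viewer.camera("top"),viewer.camera("side")
cv2.imwrite("pics/over.png",cv2.cvtColor(np.hstack([cv2.resize(a[160:240,270:350],(400,400)),cv2.resize(b[150:250,270:370],(400,400))]),cv2.COLOR_RGB2BGR))
E
```

```text
clock: 3.42
tcp_pos: [0.504, -0.161, 0.2472]
tcp_rot: [-0.001, 0.991, 0.137, -0.001]
wrist_force: [0.5, 0.5, -0.1]
opening: 0.0247
grip_force: 59.1
clock: 3.83
tcp_pos: [0.5371, -0.0291, 0.2473]
tcp_rot: [-0.001, 0.99, 0.139, -0.001]
wrist_force: [0.1, 0.5, -1.1]
opening: 0.0246
grip_force: 59.1
clock: 4.17
tcp_pos: [0.5366, -0.0332, 0.2276]
tcp_rot: [-0.0, 0.991, 0.137, -0.001]
wrist_force: [-0.6, -0.0, 0.2]
opening: 0.0246
grip_force: 59.2
[ 0.53662404 -0.03320277  0.22760547] [[ 9.62297096e-01  2.71993410e-01 -1.97072560e-03]
 [ 2.71994534e-01 -9.62298743e-01  3.21133619e-04]
 [-1.80908054e-03 -8.45052540e-04 -9.99998007e-01]] [ 0.13792337  0.01791223 -0.00026465] [-0.59722894 -0.02399026  0.15933892]
```

View pics/over.png

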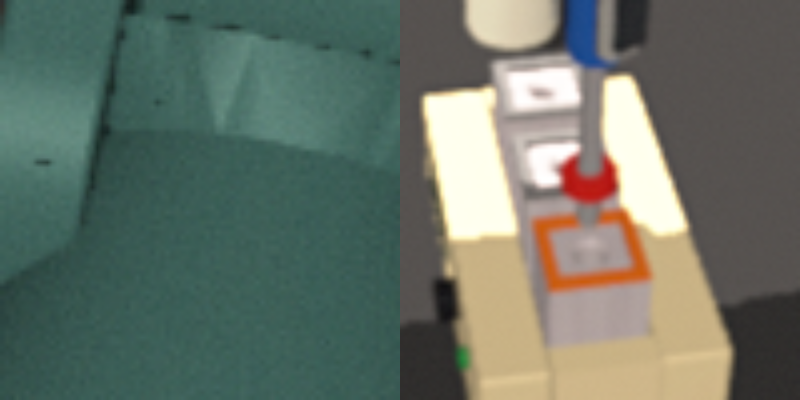

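The top view is blocked by the arm. In the side view the tip is at px (317.3,205.8), just above the well at (317.4,212.8). I'll check this against the geometry.

```bash
python3 - <<'E'
from h import *
p=robot.get_state()["tcp_pos"]
print(p)
for z in(.115,.117,.119): print(z,proj("side",[p[0],p[1],z]),plane("side",(317.3,205.8),z))
print(proj("side",[.538,-.033,.095]),proj("side",[p[0]+.01,p[1],.117]),proj("side",[p[0],p[1]+.01,.117]))
E
```

```text
[ 0.53719416 -0.03328547  0.22846351]
0.115 [317.26707925 205.75920396] [ 0.53720834 -0.03342211  0.115     ]
0.117 [317.29343401 205.01102479] [ 0.53629346 -0.0354724   0.117     ]
0.119 [317.31988181 204.26020408] [ 0.53537859 -0.0375227   0.119     ]
[317.31980229 212.91286458] [321.89773112 203.82293134] [315.37728865 201.93158075]
```

Geometry agrees, with the tip over the well within about 1 mm. Lowering into the mouth.

```bash
python3 -m pendant '[[[0,0,0],[0.05,0,1],0],[[0,0,0],[0.05,0,1.6],0],[[0,0,0],[0.05,0,2],0],[[0,0,0],[0.05,0,2],0]]' && python3 -m pendant '[[[0,0,0],[0,0,0.3],0],[[0,0,0],[0,0,0.6],0],[[0,0,0],[0,0,0.9],0],[[0,0,0],[0,0,0.9],0]]'
```

```text
clock: 4.6
tcp_pos: [0.5374, -0.0329, 0.2077]
tcp_rot: [-0.0, 0.991, 0.137, -0.001]
wrist_force: [-0.9, 0.2, -1.4]
opening: 0.0247
grip_force: 59.2
clock: 4.93
tcp_pos: [0.5377, -0.0328, 0.1989]
tcp_rot: [-0.0, 0.991, 0.137, -0.0]
wrist_force: [1.6, 0.1, -1.9]
opening: 0.025
grip_force: 59.1
```

```bash
python3 -m pendant '[[[0,0,0],[0,0,0.3],0],[[0,0,0],[0,0,0.6],0],[[0,0,0],[0,0,0.9],0],[[0,0,0],[0,0,1.1],0],[[0,0,0],[0,0,1.1],0]]' && python3 -m pendant '[[[0,0,0],[0,0,0.1],0],[[0,0,0],[0,0,0.2],0],[[0,0,0],[0,0,0.3],0],[[0,0,0],[0,0,0.4],0],[[0,0,0],[0,0,0.5],0]]' && python3 -m pendant '[[[0,0,0],[0,0,0.1],0],[[0,0,0],[0,0,0.2],0],[[0,0,0],[0,0,0.3],0],[[0,0,0],[0,0,0.4],0],[[0,0,0],[0,0,0.5],0]]'; python3 - <<'E'
from h import *
import cv2
b=viewer.camera("side")
cv2.imwrite("pics/in.png",cv2.cvtColor(cv2.resize(b[150:250,270:370],(500,500)),cv2.COLOR_RGB2BGR))
E
```

```text
clock: 5.35
tcp_pos: [0.5377, -0.0328, 0.1879]
tcp_rot: [-0.0, 0.991, 0.137, -0.0]
wrist_force: [0.5, 0.7, -1.6]
opening: 0.0246
grip_force: 59.2
clock: 5.77
tcp_pos: [0.5378, -0.0328, 0.1833]
tcp_rot: [0.0, 0.991, 0.137, 0.0]
wrist_force: [1.1, 1.5, -0.2]
opening: 0.0245
grip_force: 59.3
clock: 6.18
tcp_pos: [0.5379, -0.0328, 0.1785]
tcp_rot: [0.0, 0.991, 0.137, 0.0]
wrist_force: [1.1, 1.6, 5.0]
opening: 0.0246
grip_force: 59.8
```

View pics/in.png

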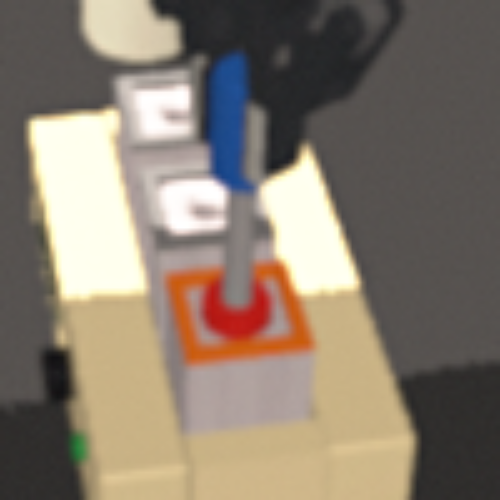

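The ring lies on the block top inside the orange frame, at crop (235,305), and 5 N shows it sliding. I'll push on in 1 mm calls, each guarded by a force check between calls.

```bash
cat > ok.py <<'E'
import sys
from station import robot
s=robot.get_state(); f=s["wrist_force"][2]; print("z %.4f F %.1f"%(s["tcp_pos"][2],f)); sys.exit(f>8.5)
E
P="python3 -m pendant"; K="python3 ok.py"
{ $P '[[[0,0,0],[0,0,0.05],0],[[0,0,0],[0,0,0.1],0]]' && $K && $P '[[[0,0,0],[0,0,0.05],0],[[0,0,0],[0,0,0.1],0]]' && $K && $P '[[[0,0,0],[0,0,0.05],0],[[0,0,0],[0,0,0.1],0]]' && $K && $P '[[[0,0,0],[0,0,0.05],0],[[0,0,0],[0,0,0.1],0]]' && $K && $P '[[[0,0,0],[0,0,0.05],0],[[0,0,0],[0,0,0.1],0]]' && $K && $P '[[[0,0,0],[0,0,0.05],0],[[0,0,0],[0,0,0.1],0]]' && $K; } | grep -E "F |refus|rror"
```

```text
z 0.1775 F 6.0False
```

```bash
sed -i 's/sys.exit(f>8.5)/sys.exit(int(f>8.5))/' ok.py
P="python3 -m pendant"; K="python3 ok.py"
{ $P '[[[0,0,0],[0,0,0.05],0],[[0,0,0],[0,0,0.1],0]]' && $K && $P '[[[0,0,0],[0,0,0.05],0],[[0,0,0],[0,0,0.1],0]]' && $K && $P '[[[0,0,0],[0,0,0.05],0],[[0,0,0],[0,0,0.1],0]]' && $K && $P '[[[0,0,0],[0,0,0.05],0],[[0,0,0],[0,0,0.1],0]]' && $K && $P '[[[0,0,0],[0,0,0.05],0],[[0,0,0],[0,0,0.1],0]]' && $K && $P '[[[0,0,0],[0,0,0.05],0],[[0,0,0],[0,0,0.1],0]]' && $K && $P '[[[0,0,0],[0,0,0.05],0],[[0,0,0],[0,0,0.1],0]]' && $K && $P '[[[0,0,0],[0,0,0.05],0],[[0,0,0],[0,0,0.1],0]]' && $K; } | grep -E "F |refus|rror"
```

```text
z 0.1765 F 5.2
z 0.1754 F 5.9
z 0.1745 F 4.6
z 0.1735 F 4.7
z 0.1725 F 5.0
z 0.1715 F 5.4
z 0.1705 F 4.4
z 0.1695 F 4.7
```

```bash
P="python3 -m pendant"; K="python3 ok.py"
{ $P '[[[0,0,0],[0,0,0.05],0],[[0,0,0],[0,0,0.1],0]]' && $K && $P '[[[0,0,0],[0,0,0.05],0],[[0,0,0],[0,0,0.1],0]]' && $K && $P '[[[0,0,0],[0,0,0.05],0],[[0,0,0],[0,0,0.1],0]]' && $K && $P '[[[0,0,0],[0,0,0.05],0],[[0,0,0],[0,0,0.1],0]]' && $K && $P '[[[0,0,0],[0,0,0.05],0],[[0,0,0],[0,0,0.1],0]]' && $K && $P '[[[0,0,0],[0,0,0.05],0],[[0,0,0],[0,0,0.1],0]]' && $K && $P '[[[0,0,0],[0,0,0.05],0],[[0,0,0],[0,0,0.1],0]]' && $K && $P '[[[0,0,0],[0,0,0.05],0],[[0,0,0],[0,0,0.1],0]]' && $K && $P '[[[0,0,0],[0,0,0.05],0],[[0,0,0],[0,0,0.1],0]]' && $K && $P '[[[0,0,0],[0,0,0.05],0],[[0,0,0],[0,0,0.1],0]]' && $K && $P '[[[0,0,0],[0,0,0.05],0],[[0,0,0],[0,0,0.1],0]]' && $K && $P '[[[0,0,0],[0,0,0.05],0],[[0,0,0],[0,0,0.1],0]]' && $K; } | grep -E "F |refus|rror"
```

```text
z 0.1685 F 4.6
z 0.1674 F 5.0
z 0.1665 F 5.1
z 0.1655 F 4.4
z 0.1645 F 5.1
z 0.1637 F 12.9
```

Bottom felt at TCP z 0.1637 (12.9 N), so the tip is at about 0.053 and the well about 42 mm deep. I'll settle, then release.

```bash
python3 -m pendant '[[[0,0,0],[0,0,0],0],[[0,0,0],[0,0,0],0],[[0,0,0],[0,0,0],0]]'; python3 -m pendant '[[[0,0,0],[0,0,0],0],[[0,0,0],[0,0,0],0]]' 20; python3 -m pendant '[[[0,0,0],[0,0,0],0.5],[[0,0,0],[0,0,0],0.6],[[0,0,0],[0,0,0],0.7],[[0,0,0],[0,0,0],0.7],[[0,0,0],[0,0,0],0.7]]'; python3 - <<'E'
from h import *
import cv2
b=viewer.camera("side")
cv2.imwrite("pics/rel.png",cv2.cvtColor(cv2.resize(b[150:250,270:370],(500,500)),cv2.COLOR_RGB2BGR))
E
```

```text
clock: 8.98
tcp_pos: [0.538, -0.0328, 0.1638]
tcp_rot: [0.0, 0.991, 0.138, 0.0]
wrist_force: [0.2, 1.6, 8.4]
opening: 0.0246
grip_force: 60.3
clock: 9.15
tcp_pos: [0.538, -0.0327, 0.1638]
tcp_rot: [0.0, 0.991, 0.138, 0.0]
wrist_force: [0.7, 1.3, 8.4]
opening: 0.0248
grip_force: 60.3
clock: 9.57
tcp_pos: [0.5376, -0.0328, 0.1631]
tcp_rot: [-0.0, 0.991, 0.137, -0.0]
wrist_force: [-0.2, 0.6, -0.6]
opening: 0.0599
grip_force: 0.0
```

View pics/rel.png

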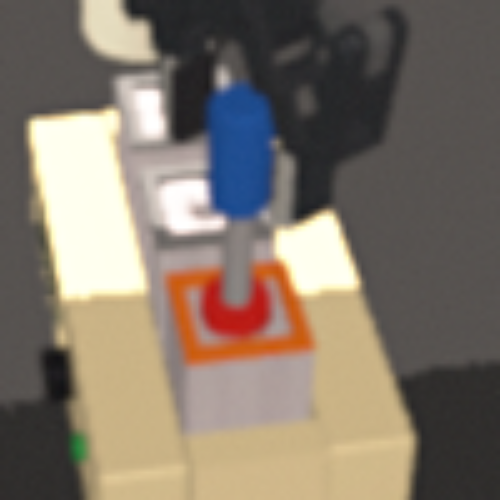

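The gauge stands released and upright, with the ring on the block top at (236,305). Retreating straight up.

```bash
python3 -m pendant '[[[0,0,0],[0,0,-1],0.8],[[0,0,0],[0,0,-3],0.8],[[0,0,0],[0,0,-5],0.8],[[0,0,0],[0,0,-8],0.8],[[0,0,0],[0,0,-11],0.8]]';  python3 -m pendant '[[[0,0,0],[0,0,0],0.8],[[0,0,0],[-4,0,0],0.8],[[0,0,0],[-8,0,0],0.8],[[0,0,0],[-12,0,0],0.8],[[0,0,0],[-12,0,0],0.8]]'; python3 - <<'E'
from h import *
import cv2
a,b=viewer.camera("top"),viewer.camera("side")
cv2.imwrite("pics/end.png",cv2.cvtColor(np.hstack([cv2.resize(a[160:240,270:350],(400,400)),cv2.resize(b[150:250,270:370],(400,400))]),cv2.COLOR_RGB2BGR))
z=.053
print(proj("side",[.538,-.033,z+.15]),proj("top",[.538,-.033,z+.15]))
E
```

```text
clock: 10.03
tcp_pos: [0.5372, -0.0327, 0.2742]
tcp_rot: [-0.0, 0.991, 0.137, -0.001]
wrist_force: [1.8, -0.2, 0.4]
opening: 0.0685
grip_force: 0.0
clock: 10.45
tcp_pos: [0.4169, -0.0657, 0.2734]
tcp_rot: [-0.0, 0.991, 0.137, -0.001]
wrist_force: [0.7, -0.0, 1.5]
opening: 0.0683
grip_force: 0.0
[318.86409153 169.96247891] [316.08400565 196.77686685]
```

View pics/end.png

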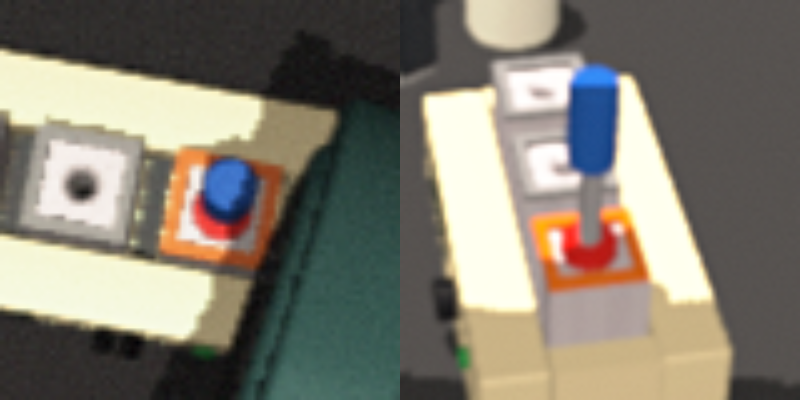

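The gauge stands upright in the orange-framed well with the ring on the block. Its top at side (318.5,169.3) matches the predicted (318.9,170.0). Handing in.

```bash
python3 -c "
from station import robot
print(robot.sign_off())"
```

```text
the job is handed in; nothing more can be done
None
```

The gauge stands released and upright on the rubber of the orange-framed well (about 42 mm deep), with the red ring lying on the block's top; the highest push reading was 12.9 N and the job was handed in at about 10.6 s, but the hand-in returned no verdict.

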